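# Put the missing jar back in the painter's tray

## Robot

A 6-joint arm with a two-finger parallel gripper is mounted at the origin on the work surface. World frame = base frame: x ahead of the robot, y to its left, z up, the work surface at z = 0. Lengths are in m, angles in rad, forces in N, time in s.
With the tool pointing down it reaches from about 0.375 to 0.925 m from the base axis. Payload 5.7 kg.
Tool frame: the origin (TCP) lies between the finger pads; the fingertips stand 11 mm ahead of it and the grasp point (between the pads) lies 8 mm behind it; z points along the fingers, y is the line along which they close (so a half turn about z gives the same grasp; the last joint's range is limited). The gripper opens to 85 mm and grips with 20 to 120 N. Pads are 22 mm wide; open, the fingers measure 114 mm over their backs; the gripper's body (76 mm by 85 mm) begins 54 mm behind the grasp point. The pads swing forward as they close: fully open they stand 13 mm farther back than shut.
Start: joints at [1.093, 0.359, 1.51, -0, 1.272, -0.115], TCP at [0.213, 0.561, 0.242] pointing down, gripper open.
Joint ranges: [-2.97, 2.97], [-1.01, 2.36], [0.21, 2.38], [-0.96, 4.11], [0.2, 2.71], [-2.98, 2.98]. Speed limits (rad/s): [2.39, 2.39, 3.14, 3.14, 3.14, 3.14].

## Interface

Orientations are given as a rotation vector (axis times angle).
In Python, from workcell import r, vision gives the robot as it stands.
- The arm moves only by the tool arm_command, never from a script. Its argument "moves" is a list of rows, each an object with "slide": the shift along the tool's x, y, z each as a share of 20 cm, from -1 to 1, a list of three; "twist": the turn, a rotation vector about the tool's x, y, z each as a share of pi/2 rad, from -1 to 1, a list of three; "gripper": the opening, from -1 (shut) to 1 (fully open). A call has 1 to 20 rows; each row is the pose to reach, as a shift and turn from the pose commanded when the call began, along the tool's axes at that moment; what a row does not reach only later rows make up. A row lasts 1/10 s, in which the tool goes at most 50 mm and 8.59 degrees, less where a joint would pass 70% of its speed; a pose out of reach is approached as far as the arm can. A call with a number of a shift or a turn outside -1 to 1 is refused whole. A call with a gripper value outside its range is refused whole. The fingers move at their own pace and stop on an object; "squeeze" is the grip in N (left out, the last holds). Time passes only in rows, so rows that repeat a pose let the fingers close. It gives the time, the measured TCP pose, the force, the opening and the grip force at its end, in the units of the state.
- r.get_state(): the state, without advancing time (a new reading comes with each control period).
- vision.camera(name): name is "scene" or "top"; returns (picture, depth): 420x560x3 uint8, red, green, blue; 420x560 float32, m along the optical axis (not along the pixel's ray), 0 where there is no reading.
- vision.camera_params(name): a dict with "camera_matrix" (3x3 intrinsics, pixels), "extrinsics" (4x4, takes a point from camera to world coordinates). Camera axes: x right, y up, looking along -z (the intrinsics and any distortion apply to the point x, -y, -z); pixel columns grow to the right and rows downward; lengths in m; the calibration is good to about 2 mm. A picture is of the moment at which its call begins. camera_params takes no time and is no camera call.
- r.sign_off(): hands the job in; it is judged then, once.
The state is a dict: "clock": time; "qpos": joint angles; "joint_velocities": joint speeds; "joint_efforts": joint torques, N m; "tool_pos": TCP position; "eef_rot": TCP orientation; "wrist_force": force on the tool from outside, world axes, zero at the start; "wrist_torque": the same for the moment, N m; "grip_width": opening from 0.0 (shut) to 1.0 (fully open); "gripper_force": force on a finger pad.
Only numpy, scipy, OpenCV 4.12 (cv2) and the standard library are available. Lean on these libraries where they do the work, as an engineer would, in place of code of your own. Each camera call takes 0.05 s, during which the arm holds its last target. There are 200 camera calls.

## Task

The amber jars in the painter's wooden tray stand shoulder to shoulder in order of height, but the middle size is missing and stands loose on the table. Slide jars along the tray to open a gap between the second and third of the row, then set the missing jar gently upright on the tray's floor in that gap, so that no room is left for a further jar between it and either neighbour. Do not drop it, and do not tip over it or its neighbours.

Things in the scene. Friction and masses are not known exactly. Their poses are not given: they have to be found in the camera images.
- tray: Fixed dark wooden tray, 72 x 358 mm. Origin: centre of its underside, on the table; y along, x across, z up. One open-topped channel, 56 mm wide, 342 mm long (0.171 m each way); floor 10 mm above the origin, side rails 30 mm, end walls 40 mm. From -y to +y four loose touching jars: 56, 70, 98, 112 mm tall. Free room at the row's two ends totals about 148 mm, so one end has 73 mm or more.
- row_b_mid (a point): Second jar of the row: amber glass, black cap, a plain upright cylinder 70 mm tall, 48 mm diameter, about 0.15 kg. Point: its centre, half-way up (35 mm above its foot); z is its axis. The 56 mm jar (same diameter) touches its -y side. Jars slide easily along the channel, and a slid jar pushes those beyond it.
- row_c_mid (a point): Third jar of the row: amber glass, black cap, a plain upright cylinder 98 mm tall, 48 mm diameter, about 0.15 kg. Point: its centre, half-way up (49 mm above its foot); z is its axis. The 112 mm jar (same diameter) touches its +y side.
- jar_mid (a point): The missing jar, standing on the table to the right (-y) of the tray: amber glass, black cap, cylinder 84 mm tall, 48 mm diameter, about 0.15 kg. Point: its centre, half-way up (42 mm above its foot); z is its axis. Not wanted: a wider squat amber jar (66 mm diameter, 60 tall) and a clear bottle (150 tall), each over 100 mm away centre to centre, and a brush.
Things that resemble listed ones, but are neither listed nor needed, are in the scene too. Leave any turquoise look-alike of the part that bears row_c_mid alone. What is shaped like the part that bears row_b_mid but purple is not meant.

How it is judged:
At the end, for the whole second after the job is handed in: Missing, second and third jar all upright (10 deg) on the channel floor (within 6 mm, and 12 mm of its centre line); the missing jar between the other two, its axis under 96 mm from each of theirs (no room for a further 48 mm jar), and at rest (x of jar_mid in the frame of tray between -0.012 and 0.012 m and z of jar_mid in the frame of tray below 0.058 m and angle between each of jar_mid, row_b_mid, row_c_mid's own z axis and vertical below 0.17 rad and x of row_b_mid in the frame of tray between -0.012 and 0.012 m and z of row_b_mid in the frame of tray below 0.051 m and x of row_c_mid in the frame of tray between -0.012 and 0.012 m and z of row_c_mid in the frame of tray below 0.065 m and horizontal distance between jar_mid and row_b_mid below 0.096 m and horizontal distance between jar_mid and row_c_mid below 0.096 m and linear speed of jar below 0.02 m/s); the robot touches nothing.
It fails at once if the missing jar or one of its two neighbours in the row is tipped over (more than 40 degrees) (angle between any of jar_mid, row_b_mid, row_c_mid's own z axis and vertical above 0.7 rad).
It fails at once if the missing jar is dropped (falls free of the fingers faster than 0.6 m/s, a fall of about 2 cm) (linear speed of jar above 0.6 m/s and contact force between jar and the fingers below 0.1 N).
It also fails if it takes over 56 s, if anything falls off the work surface, if the arm or the gripper's body presses on something with over 40 N, if the wrist force passes 120 N, or if a joint passes its speed limit or range.

## Working session

There is one attempt and no reset: what is moved stays moved. The work goes in short steps, Python scripts to look and compute and a tool call to move; the robot and the scene stay as the last step left them, time stands still between calls to the robot, and variables do not carry over. Pictures are saved under pics/ and viewed, at most 10 in all, crops included, and the job is handed in when it is done.

Besides the shell and the picture viewer there is one more tool, called after ">>>" by a JSON object that holds its "name" and its "arguments". arm_command: Moves the arm, as the interface text tells. Its arguments: {"type":"object","properties":{"moves":{"type":"array","items":{"type":"object","properties":{"slide":{"type":"array","items":{"type":"number"}},"twist":{"type":"array","items":{"type":"number"}},"gripper":{"type":"number"}}}},"squeeze":{"type":"number"}},"required":["moves"]}

```bash
ls; mkdir -p pics
cat > h.py <<'E'
import numpy as np, cv2
from workcell import r, vision
def cloud(name):
    im,d=vision.camera(name); p=vision.camera_params(name); K=np.array(p["camera_matrix"]);T=np.array(p["extrinsics"])
    v,u=np.mgrid[:d.shape[0],:d.shape[1]]
    x=(u-K[0,2])/K[0,0]*d; y=(v-K[1,2])/K[1,1]*d
    P=np.stack([x,-y,-d,np.ones_like(d)],-1)@T.T
    P=P[...,:3]; P[d==0]=np.nan
    return im,d,P
E
python3 - <<'E'
from h import *
for n in("scene","top"):
    im,d,P=cloud(n); np.savez(f"/tmp/{n}.npz",im=im,P=P); cv2.imwrite(f"pics/{n}0.png",im[...,::-1])
    p=vision.camera_params(n); print(n,p["camera_matrix"],p["extrinsics"])
s=r.get_state(); print(s)
E
```

```text
pics
scene [[535.3752659    0.         285.89719155]
 [  0.         535.3752659  211.57657438]
 [  0.           0.           1.        ]] [[ 0.60852463 -0.65485087  0.44818314  1.16938756]
 [ 0.79342746  0.51140373 -0.33005921 -0.50772699]
 [-0.01306297  0.55644997  0.83077843  1.29042357]
 [ 0.          0.          0.          1.        ]]
top [[419.00844143   0.         280.48629215]
 [  0.         419.00844143 213.98201228]
 [  0.           0.           1.        ]] [[ 0.00643759  0.98164968 -0.1905845   0.34960217]
 [-0.99990338  0.00866718  0.01086742 -0.01840211]
 [ 0.01231983  0.19049613  0.98161064  1.03848153]
 [ 0.          0.          0.          1.        ]]
{'clock': 0.1, 'qpos': array([ 1.09288849e+00,  3.59452278e-01,  1.51136633e+00, -3.79670081e-07,
        1.27249855e+00, -1.15104529e-01]), 'joint_velocities': array([-0.00183423, -0.00114334, -0.00264579,  0.00088738, -0.00091114,
        0.00018713]), 'joint_efforts': array([-8.68669940e-05, -5.28650701e+01, -2.79348314e+01, -1.51552217e-05,
        4.86617369e-03,  1.97572966e-06]), 'tool_pos': array([0.2126617 , 0.56038746, 0.2415101 ]), 'eef_rot': array([-5.66678509e-01, -3.08954846e+00,  2.59039987e-03]), 'wrist_force': array([-0.49948303,  0.96229268, -0.8159559 ]), 'wrist_torque': array([-0.01264735, -0.02277291, -0.03301343]), 'gripper_force': 0.0, 'grip_width': 0.9992929315286626}
```

View pics/scene0.png

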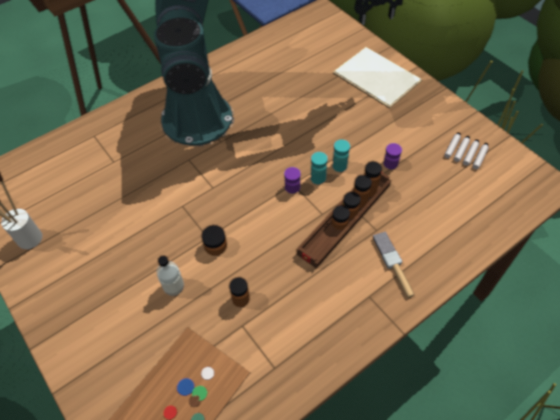

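View pics/top0.png

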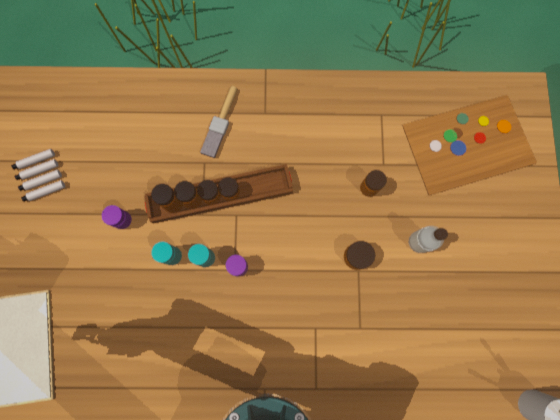

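The scene view shows the tray running from (300,258) to (388,175) with four black-capped jars at its far end. In the top view the caps are at about (162,194), (185,191), (208,189) and (229,187), tallest at left (+y), with the free room at the right (-y) end.

Candidates for the missing jar in the top view are (375,182), a slim amber jar, (360,255), the squat wide one, and (430,238), the clear bottle. The slim one fits. I'll confirm its height and diameter and take a crop.

Run:
```python
from h import *
top=np.load("/tmp/top.npz");sc=np.load("/tmp/scene.npz")
def comps(n,z):
    im,P=z["im"],z["P"]; hsv=cv2.cvtColor(im,cv2.COLOR_RGB2HSV)
    for h in (.056+.01,.08,.108,.122,.084,.060):
        m=((np.abs(P[...,2]-h)<.004)&(im.max(2)<70)).astype(np.uint8)
        k,l,st,c=cv2.connectedComponentsWithStats(m)
        for i in range(1,k):
            if st[i,4]>30 and P[l==i][:,0].mean()>.3:
                q=P[l==i]; (cx,cy),rad=cv2.minEnclosingCircle(q[:,:2].astype(np.float32))
                print(n,h,c[i].round(),st[i,4],"c",np.round((cx,cy),4),"mean",q.mean(0).round(4),"r",round(rad,4))
for n,z in(("top",top),("scene",sc)): comps(n,z)
# tray rails
for n,z in(("top",top),("scene",sc)):
    P=z["P"]; im=z["im"]
    box=np.zeros(P.shape[:2],bool)
    if n=="top": box[155:230,135:305]=1
    else: box[160:275,285:400]=1
    m=box&(P[...,2]>.022)&(P[...,2]<.045)
    k,l,st,c=cv2.connectedComponentsWithStats(m.astype(np.uint8))
    m=l==1+st[1:,4].argmax()
    (c,s,a)=cv2.minAreaRect(P[m][:,:2].astype(np.float32)); print(n,"rect",np.round(c,4),np.round(s,4),a,m.sum())
a=cv2.resize(top["im"][140:280,320:460],(400,400),interpolation=cv2.INTER_CUBIC)
b=cv2.resize(top["im"][150:230,130:310],(400,178),interpolation=cv2.INTER_CUBIC)
c=np.zeros((400,800,3),np.uint8);c[:,:400]=a;c[:178,400:]=b
c[178:]=np.where(c[178:]>0,c[178:],0); c[180:400,400:800]=cv2.resize(sc["im"][150:270,290:410],(400,220))
cv2.imwrite("pics/crop.png",c[...,::-1])
```

```text
top 0.066 [228. 187.] 267 c [0.605  0.0979] mean [0.604  0.0977 0.0663] r 0.0234
top 0.08 [207. 189.] 277 c [0.594  0.1444] mean [0.5928 0.1443 0.0803] r 0.0238
top 0.108 [184. 191.] 294 c [0.5841 0.1923] mean [0.582  0.1912 0.1082] r 0.024
top 0.122 [162. 194.] 308 c [0.5712 0.2371] mean [0.5712 0.2375 0.1222] r 0.0234
top 0.084 [207. 189.] 163 c [0.5948 0.1442] mean [0.5941 0.1452 0.0815] r 0.0236
scene 0.066 [342. 212.] 198 c [0.6071 0.11  ] mean [0.6036 0.0994 0.0661] r 0.0403
scene 0.066 [209. 238.] 37 c [ 0.4496 -0.2337] mean [ 0.4491 -0.2348  0.0635] r 0.0205
scene 0.08 [352. 198.] 174 c [0.5925 0.1488] mean [0.5938 0.1449 0.08  ] r 0.0313
scene 0.08 [238. 286.] 85 c [ 0.6207 -0.2574] mean [ 0.622  -0.258   0.0819] r 0.0231
scene 0.108 [364. 181.] 180 c [0.5878 0.1991] mean [0.5834 0.1924 0.1081] r 0.0348
scene 0.122 [373. 168.] 145 c [0.5711 0.2357] mean [0.573  0.2355 0.1222] r 0.0241
scene 0.084 [352. 198.] 97 c [0.5925 0.1488] mean [0.5932 0.1445 0.0824] r 0.0313
scene 0.084 [238. 286.] 196 c [ 0.621  -0.2573] mean [ 0.6216 -0.2573  0.0843] r 0.0231
scene 0.06 [213. 235.] 311 c [ 0.4456 -0.2211] mean [ 0.4456 -0.2217  0.0602] r 0.0322
top rect [0.6009 0.1225] [0.0738 0.364 ] 12.988296508789062 1281
scene rect [0.5964 0.1203] [0.0756 0.366 ] 12.752726554870605 951
```

View pics/crop.png

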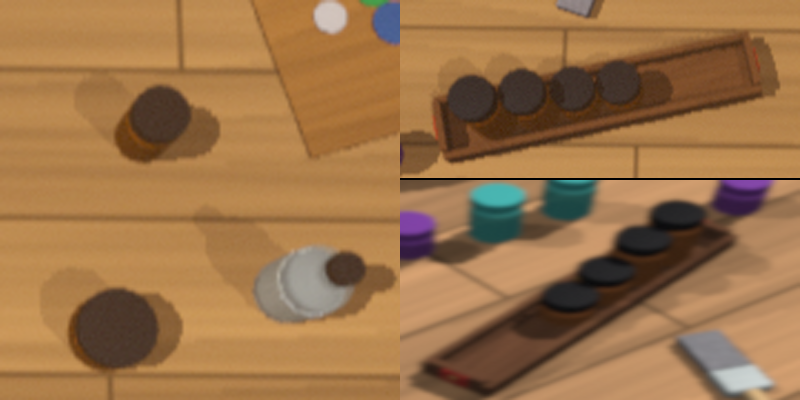

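The crop confirms it. The slim amber jar, at (375,182) in the top view, stands alone at world (0.621,-0.257) with its top at 0.084 m and radius about 23 mm. The squat one is r 33 mm and 60 mm tall. The row tops read 66, 80, 108 and 122 mm, matching the listed jars. No turquoise or purple thing is in the tray. The tray yaw is 12.9° and about 120 mm is free at its -y end. I'll grip the second jar across the tray and drag it about 62 mm towards -y.

>>> {"name": "arm_command", "arguments": {"moves": [{"slide": [-1,-0.5,0],"twist": [0,0,0.625],"gripper": 1},{"slide": [-1,-0.5,0],"twist": [0,0,0.625],"gripper": 1},{"slide": [-1,-0.5,0],"twist": [0,0,0.625],"gripper": 1},{"slide": [-1,-0.5,0],"twist": [0,0,0.625],"gripper": 1},{"slide": [-1,-0.5,0],"twist": [0,0,0.625],"gripper": 1},{"slide": [-1,-0.5,0],"twist": [0,0,0.625],"gripper": 1},{"slide": [-1,-0.5,0],"twist": [0,0,0.625],"gripper": 1},{"slide": [-1,-0.5,0],"twist": [0,0,0.625],"gripper": 1}]}}

```text
clock: 0.9
tool_pos: [0.3645, 0.3959, 0.242]
eef_rot: [-1.958, -2.457, 0.001]
wrist_force: [0.6, 0.2, -0.2]
grip_width: 1.002
gripper_force: 0.0
```

>>> {"name": "arm_command", "arguments": {"moves": [{"slide": [-1,0.84,0],"gripper": 1},{"slide": [-1,0.84,0],"gripper": 1},{"slide": [-1,0.84,0],"gripper": 1},{"slide": [-1,0.84,0],"gripper": 1},{"slide": [-1,0.84,0],"gripper": 1},{"slide": [-1,0.84,0],"gripper": 1},{"slide": [-1,0.84,0],"gripper": 1},{"slide": [-1,0.84,0],"gripper": 1}]}}

```text
validation failed for argument at $.mo...
```

```bash
cat > go.py <<'E'
import sys
from h import *
from scipy.spatial.transform import Rotation as Ro
s=r.get_state(); R=Ro.from_rotvec(s["eef_rot"]); M=R.as_matrix()
x,y,z=map(float,sys.argv[1:4]); a=np.radians(12.9)
Y=np.array([np.cos(a),np.sin(a),0]);Z=np.array([0,0,-1.])
T=Ro.from_matrix(np.stack([np.cross(Y,Z),Y,Z],1))
print("slide",(M.T@(np.array([x,y,z])-s["tool_pos"])/.2).round(3),"twist",((R.inv()*T).as_rotvec()/(np.pi/2)).round(3))
print(s["tool_pos"].round(4),s["clock"],s["grip_width"],s["gripper_force"],s["wrist_force"].round(1),s["qpos"].round(2))
E
python3 go.py .5938 .1446 .058
```

```text
slide [-1.48   0.838  0.92 ] twist [-0.  0. -0.]
[0.3645 0.3959 0.242 ] 0.9 1.002485768455108 0.0 [ 0.6  0.2 -0.2] [ 0.7   0.27  1.64 -0.    1.23  0.47]
```

>>> {"name": "arm_command", "arguments": {"moves": [{"slide": [-1,0.84,0],"twist": [0,0,0],"gripper": 1},{"slide": [-1,0.84,0],"twist": [0,0,0],"gripper": 1},{"slide": [-1,0.84,0],"twist": [0,0,0],"gripper": 1},{"slide": [-1,0.84,0],"twist": [0,0,0],"gripper": 1},{"slide": [-1,0.84,0],"twist": [0,0,0],"gripper": 1},{"slide": [-1,0.84,0],"twist": [0,0,0],"gripper": 1},{"slide": [-1,0.84,0],"twist": [0,0,0],"gripper": 1}]}}

```text
clock: 1.6
tool_pos: [0.5742, 0.2381, 0.2417]
eef_rot: [-1.957, -2.457, 0.001]
wrist_force: [-0.3, -0.3, 0.1]
grip_width: 1.002
gripper_force: 0.0
```

>>> {"name": "arm_command", "arguments": {"moves": [{"slide": [-0.48,0,0.2],"twist": [0,0,0],"gripper": 1},{"slide": [-0.48,0,0.2],"twist": [0,0,0],"gripper": 1},{"slide": [-0.48,0,0.2],"twist": [0,0,0],"gripper": 1},{"slide": [-0.48,0,0.2],"twist": [0,0,0],"gripper": 1}]}}

```text
clock: 2.0
tool_pos: [0.5928, 0.1461, 0.2015]
eef_rot: [-1.955, -2.456, 0.002]
wrist_force: [-0.3, 0.6, 0.5]
grip_width: 1.0
gripper_force: 0.0
```

```bash
python3 go.py .5938 .1446 .058
```

```text
slide [-0.009  0.005  0.718] twist [-0.002 -0.001  0.001]
[0.5928 0.1461 0.2015] 2.0 0.9995958271317577 0.0 [-0.3  0.6  0.5] [ 0.13  0.41  1.53  0.    1.2  -0.1 ]
```

>>> {"name": "arm_command", "arguments": {"moves": [{"slide": [-0.01,0,0.2],"twist": [0,0,0],"gripper": 1},{"slide": [-0.01,0,0.4],"twist": [0,0,0],"gripper": 1},{"slide": [-0.01,0,0.55],"twist": [0,0,0],"gripper": 1},{"slide": [-0.01,0,0.65],"twist": [0,0,0],"gripper": 1},{"slide": [-0.01,0,0.72],"twist": [0,0,0],"gripper": 1},{"slide": [-0.01,0,0.72],"twist": [0,0,0],"gripper": 1},{"slide": [-0.01,0,0.72],"twist": [0,0,0],"gripper": 1}]}}

```text
clock: 2.7
tool_pos: [0.5953, 0.1449, 0.0592]
eef_rot: [1.954, 2.459, 0.001]
wrist_force: [0.7, -0.3, 0.1]
grip_width: 1.001
gripper_force: 0.0
```

>>> {"name": "arm_command", "arguments": {"moves": [{"slide": [0,0,0],"twist": [0,0,0],"gripper": -1},{"slide": [0,0,0],"twist": [0,0,0],"gripper": -1},{"slide": [0,0,0],"twist": [0,0,0],"gripper": -1},{"slide": [0,0,0],"twist": [0,0,0],"gripper": -1},{"slide": [0,0,0],"twist": [0,0,0],"gripper": -1},{"slide": [0,0,0],"twist": [0,0,0],"gripper": -1},{"slide": [0,0,0],"twist": [0,0,0],"gripper": -1},{"slide": [0,0,0],"twist": [0,0,0],"gripper": -1},{"slide": [0,0,0],"twist": [0,0,0],"gripper": -1},{"slide": [0,0,0],"twist": [0,0,0],"gripper": -1}], "squeeze": 25}}

```text
clock: 3.7
tool_pos: [0.5955, 0.1437, 0.0594]
eef_rot: [1.956, 2.457, 0.001]
wrist_force: [-1.4, 0.4, 6.7]
grip_width: 0.552
gripper_force: 25.1
```

Gripped: the opening is about 47 mm. Now the slow drag towards -y.

>>> {"name": "arm_command", "arguments": {"moves": [{"slide": [-0.02,0,0],"twist": [0,0,0],"gripper": -1},{"slide": [-0.05,0,0],"twist": [0,0,0],"gripper": -1},{"slide": [-0.08,0,0],"twist": [0,0,0],"gripper": -1},{"slide": [-0.11,0,0],"twist": [0,0,0],"gripper": -1},{"slide": [-0.14,0,0],"twist": [0,0,0],"gripper": -1},{"slide": [-0.17,0,0],"twist": [0,0,0],"gripper": -1},{"slide": [-0.2,0,0],"twist": [0,0,0],"gripper": -1},{"slide": [-0.23,0,0],"twist": [0,0,0],"gripper": -1},{"slide": [-0.26,0,0],"twist": [0,0,0],"gripper": -1},{"slide": [-0.29,0,0],"twist": [0,0,0],"gripper": -1},{"slide": [-0.32,0,0],"twist": [0,0,0],"gripper": -1},{"slide": [-0.32,0,0],"twist": [0,0,0],"gripper": -1},{"slide": [-0.32,0,0],"twist": [0,0,0],"gripper": -1}]}}

```text
clock: 5.0
tool_pos: [0.6106, 0.0815, 0.0595]
eef_rot: [1.956, 2.456, 0.003]
wrist_force: [0.6, 2.2, 5.1]
grip_width: 0.556
gripper_force: 27.0
```

>>> {"name": "arm_command", "arguments": {"moves": [{"slide": [0,0,0],"twist": [0,0,0],"gripper": 1},{"slide": [0,0,0],"twist": [0,0,0],"gripper": 1},{"slide": [0,0,0],"twist": [0,0,0],"gripper": 1},{"slide": [0,0,0],"twist": [0,0,0],"gripper": 1},{"slide": [0,0,0],"twist": [0,0,0],"gripper": 1},{"slide": [0,0,0],"twist": [0,0,0],"gripper": 1},{"slide": [0,0,0],"twist": [0,0,0],"gripper": 1},{"slide": [0,0,-0.2],"twist": [0,0,0],"gripper": 1},{"slide": [0,0,-0.4],"twist": [0,0,0],"gripper": 1},{"slide": [0,0,-0.6],"twist": [0,0,0],"gripper": 1},{"slide": [0,0,-0.8],"twist": [0,0,0],"gripper": 1},{"slide": [0,0,-0.8],"twist": [0,0,0],"gripper": 1}]}}

```text
clock: 6.2
tool_pos: [0.6133, 0.0815, 0.2247]
eef_rot: [1.951, 2.451, 0.011]
wrist_force: [1.1, 0.4, 0.9]
grip_width: 1.0
gripper_force: 0.0
```

```bash
python3 go.py .6213 -.2573 .055
```

```text
slide [-1.658 -0.351  0.849] twist [0.007 0.002 0.001]
[0.6133 0.0815 0.2247] 6.2 1.000445395518598 0.0 [1.1 0.4 0.9] [ 0.02  0.4   1.5  -0.    1.24 -0.21]
```

>>> {"name": "arm_command", "arguments": {"moves": [{"slide": [-0.9,-0.2,0],"twist": [0,0,0],"gripper": 1},{"slide": [-0.9,-0.2,0],"twist": [0,0,0],"gripper": 1},{"slide": [-0.9,-0.2,0],"twist": [0,0,0],"gripper": 1},{"slide": [-0.9,-0.2,0],"twist": [0,0,0],"gripper": 1},{"slide": [-0.9,-0.2,0],"twist": [0,0,0],"gripper": 1}]}}

```text
clock: 6.7
tool_pos: [0.6106, -0.1076, 0.2177]
eef_rot: [1.961, 2.453, -0.003]
wrist_force: [0.4, 1.0, -0.2]
grip_width: 1.0
gripper_force: 0.0
```

>>> {"name": "arm_command", "arguments": {"moves": [{"slide": [-0.75,-0.15,0.1],"twist": [0,0,0],"gripper": 1},{"slide": [-0.75,-0.15,0.1],"twist": [0,0,0],"gripper": 1},{"slide": [-0.75,-0.15,0.1],"twist": [0,0,0],"gripper": 1},{"slide": [-0.75,-0.15,0.1],"twist": [0,0,0],"gripper": 1},{"slide": [-0.75,-0.15,0.1],"twist": [0,0,0],"gripper": 1},{"slide": [-0.75,-0.15,0.1],"twist": [0,0,0],"gripper": 1}]}}

```text
clock: 7.3
tool_pos: [0.6149, -0.2543, 0.1979]
eef_rot: [-1.955, -2.457, -0.001]
wrist_force: [-0.2, 0.3, -0.0]
grip_width: 1.001
gripper_force: 0.0
```

```bash
cat > row.py <<'E'
from h import *
o=np.array([.5987,.1214]);a=np.radians(12.9);B=np.array([[np.cos(a),np.sin(a)],[-np.sin(a),np.cos(a)]])
def row():
  for n in("top","scene"):
    im,d,P=cloud(n); np.savez(f"/tmp/{n}.npz",im=im,P=P)
    q=(P[...,:2]-o)@B.T
    for h in (.066,.08,.094,.108,.122):
        m=(np.abs(P[...,2]-h)<.004)&(im.max(2)<75)&(np.abs(q[...,0])<.036)&(np.abs(q[...,1])<.18)
        k,l,st,c=cv2.connectedComponentsWithStats(m.astype(np.uint8))
        if k<2: print(n,h,"none");continue
        i=1+st[1:,4].argmax(); w=q[l==i]
        mid=(np.percentile(w,3,0)+np.percentile(w,97,0))/2
        print(n,h,st[i,4],"tray mean",w.mean(0).round(4),"mid",mid.round(4))
row()
E
python3 row.py; python3 go.py .6213 -.2573 .055
```

```text
top 0.066 1 tray mean [-0.0166 -0.0442] mid [-0.0166 -0.0442]
top 0.08 1 tray mean [-0.0178 -0.0421] mid [-0.0178 -0.0421]
top 0.094 none
top 0.108 2 tray mean [0.0025 0.0487] mid [0.0025 0.0487]
top 0.122 none
scene 0.066 174 tray mean [-0.0015 -0.0874] mid [-0.0017 -0.0862]
scene 0.08 170 tray mean [ 0.0036 -0.0408] mid [ 0.0037 -0.0402]
scene 0.094 22 tray mean [0.0067 0.0542] mid [0.0053 0.0585]
scene 0.108 163 tray mean [0.0005 0.0708] mid [0.0005 0.0735]
scene 0.122 151 tray mean [-1.000e-04  1.164e-01] mid [-0.0002  0.1169]
slide [-0.024  0.026  0.717] twist [-0.    -0.     0.002]
[ 0.6152 -0.2539  0.1983] 7.4 0.9970504327432418 0.0 [ 0.4 -0.5  0.2] [-0.5   0.49  1.41  0.    1.24 -0.72]
```

>>> {"name": "arm_command", "arguments": {"moves": [{"slide": [-0.02,0.03,0.1],"twist": [0,0,0],"gripper": 1},{"slide": [-0.02,0.03,0.3],"twist": [0,0,0],"gripper": 1},{"slide": [-0.02,0.03,0.5],"twist": [0,0,0],"gripper": 1},{"slide": [-0.02,0.03,0.65],"twist": [0,0,0],"gripper": 1},{"slide": [-0.02,0.03,0.72],"twist": [0,0,0],"gripper": 1},{"slide": [-0.02,0.03,0.72],"twist": [0,0,0],"gripper": 1},{"slide": [-0.02,0.03,0.72],"twist": [0,0,0],"gripper": 1}]}}

```text
clock: 8.1
tool_pos: [0.6229, -0.2583, 0.0556]
eef_rot: [1.954, 2.457, 0.0]
wrist_force: [1.2, -1.0, 0.8]
grip_width: 1.003
gripper_force: 0.0
```

>>> {"name": "arm_command", "arguments": {"moves": [{"slide": [0,0,0],"twist": [0,0,0],"gripper": -1},{"slide": [0,0,0],"twist": [0,0,0],"gripper": -1},{"slide": [0,0,0],"twist": [0,0,0],"gripper": -1},{"slide": [0,0,0],"twist": [0,0,0],"gripper": -1},{"slide": [0,0,0],"twist": [0,0,0],"gripper": -1},{"slide": [0,0,0],"twist": [0,0,0],"gripper": -1},{"slide": [0,0,0],"twist": [0,0,0],"gripper": -1},{"slide": [0,0,0],"twist": [0,0,0],"gripper": -1},{"slide": [0,0,0],"twist": [0,0,0],"gripper": -1},{"slide": [0,0,0],"twist": [0,0,0],"gripper": -1}], "squeeze": 40}}

```text
clock: 9.1
tool_pos: [0.6227, -0.2591, 0.056]
eef_rot: [1.955, 2.456, 0.0]
wrist_force: [-0.7, 0.5, 7.5]
grip_width: 0.552
gripper_force: 41.1
```

>>> {"name": "arm_command", "arguments": {"moves": [{"slide": [0,0,-0.1],"twist": [0,0,0],"gripper": -1},{"slide": [0,0,-0.2],"twist": [0,0,0],"gripper": -1},{"slide": [0,0,-0.35],"twist": [0,0,0],"gripper": -1},{"slide": [0,0,-0.5],"twist": [0,0,0],"gripper": -1},{"slide": [0,0,-0.65],"twist": [0,0,0],"gripper": -1},{"slide": [0,0,-0.8],"twist": [0,0,0],"gripper": -1},{"slide": [0,0,-0.9],"twist": [0,0,0],"gripper": -1},{"slide": [0,0,-0.9],"twist": [0,0,0],"gripper": -1},{"slide": [0,0,-0.9],"twist": [0,0,0],"gripper": -1}]}}

```text
clock: 10.0
tool_pos: [0.6216, -0.2584, 0.234]
eef_rot: [1.957, 2.458, -0.0]
wrist_force: [0.6, 0.0, -1.9]
grip_width: 0.549
gripper_force: 41.5
```

```bash
python3 go.py .5961 .1372 .17
```

```text
slide [1.956 0.319 0.32 ] twist [-0.     0.     0.001]
[ 0.6216 -0.2584  0.234 ] 10.0 0.5490384736306886 41.5237820148468 [ 0.6  0.  -1.9] [-0.5   0.47  1.35 -0.    1.32 -0.72]
```

>>> {"name": "arm_command", "arguments": {"moves": [{"slide": [0.08,0.02,0],"twist": [0,0,0],"gripper": -1},{"slide": [0.2,0.04,0],"twist": [0,0,0],"gripper": -1},{"slide": [0.35,0.06,0],"twist": [0,0,0],"gripper": -1},{"slide": [0.5,0.08,0],"twist": [0,0,0],"gripper": -1},{"slide": [0.65,0.1,0],"twist": [0,0,0],"gripper": -1},{"slide": [0.8,0.13,0],"twist": [0,0,0],"gripper": -1},{"slide": [0.9,0.15,0],"twist": [0,0,0],"gripper": -1},{"slide": [1,0.16,0],"twist": [0,0,0],"gripper": -1}]}}

```text
clock: 10.8
tool_pos: [0.6067, -0.0538, 0.2323]
eef_rot: [-1.953, -2.456, 0.002]
wrist_force: [-0.2, 0.4, -1.8]
grip_width: 0.55
gripper_force: 41.5
```

>>> {"name": "arm_command", "arguments": {"moves": [{"slide": [0.1,0.02,0],"twist": [0,0,0],"gripper": -1},{"slide": [0.25,0.04,0],"twist": [0,0,0],"gripper": -1},{"slide": [0.4,0.06,0],"twist": [0,0,0],"gripper": -1},{"slide": [0.55,0.09,0],"twist": [0,0,0],"gripper": -1},{"slide": [0.7,0.12,0],"twist": [0,0,0],"gripper": -1},{"slide": [0.82,0.14,0],"twist": [0,0,0],"gripper": -1},{"slide": [0.9,0.15,0],"twist": [0,0,0],"gripper": -1},{"slide": [0.95,0.16,0],"twist": [0,0,0],"gripper": -1},{"slide": [0.95,0.16,0],"twist": [0,0,0],"gripper": -1},{"slide": [0.95,0.16,0],"twist": [0,0,0],"gripper": -1}]}}

```text
clock: 11.8
tool_pos: [0.5967, 0.1354, 0.2339]
eef_rot: [1.956, 2.458, -0.001]
wrist_force: [-0.3, 0.3, -1.6]
grip_width: 0.551
gripper_force: 41.5
```

```bash
python3 go.py .5961 .1372 .069
python3 - <<'E'
from h import *
im,d,P=cloud("scene"); np.savez("/tmp/s.npz",im=im,P=P)
cv2.imwrite("pics/s2.png",cv2.resize(im[60:280,230:450],(600,600))[...,::-1])
E
```

```text
slide [ 0.01  -0.     0.825] twist [-0.     0.     0.001]
[0.5967 0.1354 0.2339] 11.8 0.5506582676265943 41.52348518371582 [-0.3  0.3 -1.6] [ 0.11  0.38  1.49 -0.    1.27 -0.12]
```

View pics/s2.png

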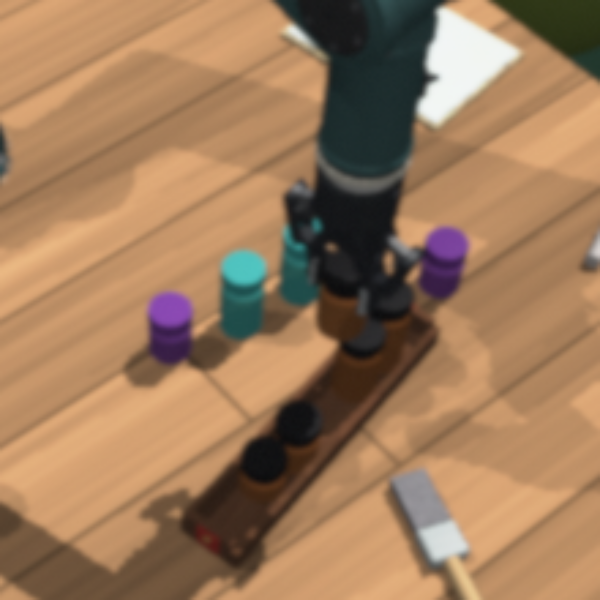

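The picture shows the held jar upright above the tray at (345,300), the two small jars at (265,460) and (298,422), the third at (362,335) and the fourth at (390,298). The gap is open, so I'll lower the jar.

>>> {"name": "arm_command", "arguments": {"moves": [{"slide": [0,0,0.1],"twist": [0,0,0],"gripper": -1},{"slide": [0,0,0.2],"twist": [0,0,0],"gripper": -1},{"slide": [0,0,0.3],"twist": [0,0,0],"gripper": -1},{"slide": [0,0,0.38],"twist": [0,0,0],"gripper": -1},{"slide": [0,0,0.46],"twist": [0,0,0],"gripper": -1},{"slide": [0,0,0.53],"twist": [0,0,0],"gripper": -1},{"slide": [0,0,0.59],"twist": [0,0,0],"gripper": -1},{"slide": [0,0,0.64],"twist": [0,0,0],"gripper": -1},{"slide": [0,0,0.68],"twist": [0,0,0],"gripper": -1},{"slide": [0,0,0.7],"twist": [0,0,0],"gripper": -1},{"slide": [0,0,0.7],"twist": [0,0,0],"gripper": -1},{"slide": [0,0,0.7],"twist": [0,0,0],"gripper": -1}]}}

```text
clock: 13.05
tool_pos: [0.5971, 0.136, 0.0947]
eef_rot: [1.956, 2.458, 0.001]
wrist_force: [0.7, -0.4, -1.8]
grip_width: 0.555
gripper_force: 41.5
```

>>> {"name": "arm_command", "arguments": {"moves": [{"slide": [0,0,0.02],"twist": [0,0,0],"gripper": -1},{"slide": [0,0,0.04],"twist": [0,0,0],"gripper": -1},{"slide": [0,0,0.06],"twist": [0,0,0],"gripper": -1},{"slide": [0,0,0.08],"twist": [0,0,0],"gripper": -1},{"slide": [0,0,0.1],"twist": [0,0,0],"gripper": -1},{"slide": [0,0,0.11],"twist": [0,0,0],"gripper": -1},{"slide": [0,0,0.12],"twist": [0,0,0],"gripper": -1},{"slide": [0,0,0.12],"twist": [0,0,0],"gripper": -1},{"slide": [0,0,0.12],"twist": [0,0,0],"gripper": -1}]}}

```text
clock: 13.95
tool_pos: [0.5968, 0.1359, 0.0703]
eef_rot: [1.956, 2.458, -0.0]
wrist_force: [-0.2, -0.1, -0.7]
grip_width: 0.556
gripper_force: 41.5
```

>>> {"name": "arm_command", "arguments": {"moves": [{"slide": [0,0,0.007],"twist": [0,0,0],"gripper": -1},{"slide": [0,0,0.014],"twist": [0,0,0],"gripper": -1},{"slide": [0,0,0.014],"twist": [0,0,0],"gripper": -1},{"slide": [0,0,0.014],"twist": [0,0,0],"gripper": -1}]}}

```text
clock: 14.35
tool_pos: [0.5967, 0.1359, 0.0675]
eef_rot: [-1.956, -2.458, 0.0]
wrist_force: [-0.0, 0.0, -1.8]
grip_width: 0.548
gripper_force: 41.5
```

>>> {"name": "arm_command", "arguments": {"moves": [{"slide": [0,0,0.005],"twist": [0,0,0],"gripper": -1},{"slide": [0,0,0.01],"twist": [0,0,0],"gripper": -1},{"slide": [0,0,0.01],"twist": [0,0,0],"gripper": -1},{"slide": [0,0,0.01],"twist": [0,0,0],"gripper": -1}]}}

```text
clock: 14.75
tool_pos: [0.5969, 0.136, 0.066]
eef_rot: [1.956, 2.458, 0.0]
wrist_force: [-1.2, 1.1, 5.4]
grip_width: 0.553
gripper_force: 42.1
```

Contact with the floor. Release and retreat.

>>> {"name": "arm_command", "arguments": {"moves": [{"slide": [0,0,0],"twist": [0,0,0],"gripper": -0.2},{"slide": [0,0,0],"twist": [0,0,0],"gripper": 0.2},{"slide": [0,0,0],"twist": [0,0,0],"gripper": 0.4},{"slide": [0,0,0],"twist": [0,0,0],"gripper": 0.7},{"slide": [0,0,0],"twist": [0,0,0],"gripper": 1},{"slide": [0,0,0],"twist": [0,0,0],"gripper": 1},{"slide": [0,0,0],"twist": [0,0,0],"gripper": 1},{"slide": [0,0,0],"twist": [0,0,0],"gripper": 1},{"slide": [0,0,0],"twist": [0,0,0],"gripper": 1},{"slide": [0,0,-0.1],"twist": [0,0,0],"gripper": 1},{"slide": [0,0,-0.3],"twist": [0,0,0],"gripper": 1},{"slide": [0,0,-0.5],"twist": [0,0,0],"gripper": 1},{"slide": [0,0,-0.8],"twist": [0,0,0],"gripper": 1},{"slide": [0,0,-0.8],"twist": [0,0,0],"gripper": 1},{"slide": [0,0,-0.8],"twist": [0,0,0],"gripper": 1}]}}

```text
clock: 16.25
tool_pos: [0.5985, 0.1361, 0.2282]
eef_rot: [1.954, 2.455, 0.006]
wrist_force: [0.0, -0.6, -0.7]
grip_width: 0.999
gripper_force: 0.0
```

>>> {"name": "arm_command", "arguments": {"moves": [{"slide": [0,-1,0],"twist": [0,0,0],"gripper": 1},{"slide": [0,-1,0],"twist": [0,0,0],"gripper": 1},{"slide": [0,-1,0],"twist": [0,0,0],"gripper": 1},{"slide": [0,-1,0],"twist": [0,0,0],"gripper": 1},{"slide": [0,-1,0],"twist": [0,0,0],"gripper": 1},{"slide": [0,-1,0],"twist": [0,0,0],"gripper": 1},{"slide": [0,-1,0],"twist": [0,0,0],"gripper": 1}]}}

```text
clock: 16.95
tool_pos: [0.4029, 0.0911, 0.2251]
eef_rot: [1.956, 2.458, 0.0]
wrist_force: [-0.5, 0.5, 0.5]
grip_width: 0.999
gripper_force: 0.0
```

```bash
python3 row.py
python3 - <<'E'
import numpy as np,cv2
a=np.load("/tmp/scene.npz")["im"][120:280,270:430];b=np.load("/tmp/top.npz")["im"][140:240,130:310]
c=np.zeros((400,800,3),np.uint8);c[:,:400]=cv2.resize(a,(400,400));c[:222,400:]=cv2.resize(b,(400,222))
cv2.imwrite("pics/end.png",c[...,::-1])
E
```

```text
top 0.066 91 tray mean [-0.0053 -0.0785] mid [-0.0038 -0.0842]
top 0.08 253 tray mean [ 0.0024 -0.0388] mid [ 0.0023 -0.0392]
top 0.094 287 tray mean [0.0016 0.0181] mid [0.0018 0.0179]
top 0.108 294 tray mean [-0.0007  0.0719] mid [-0.0005  0.072 ]
top 0.122 308 tray mean [-0.0006  0.1193] mid [-0.0006  0.1193]
scene 0.066 207 tray mean [-0.0004 -0.0859] mid [-0.     -0.0823]
scene 0.08 177 tray mean [ 0.0029 -0.0402] mid [ 0.0039 -0.0404]
scene 0.094 195 tray mean [0.0031 0.0223] mid [0.0023 0.0304]
scene 0.108 177 tray mean [0.0008 0.0735] mid [0.0008 0.077 ]
scene 0.122 150 tray mean [-0.0002  0.1166] mid [-0.0005  0.1165]
```

View pics/end.png

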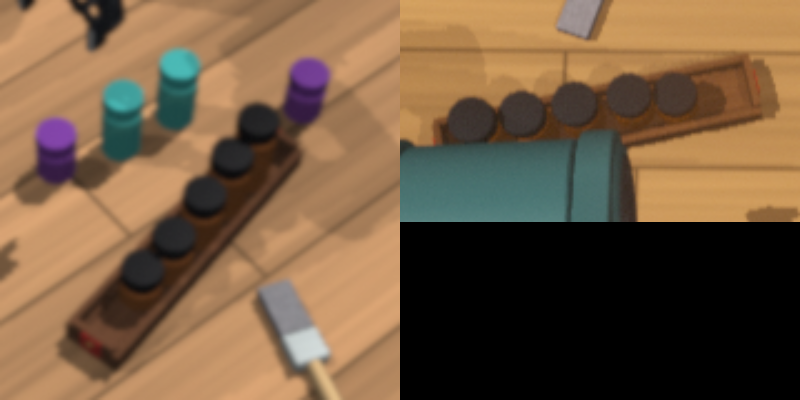

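The picture shows five upright jars in the tray in order of height. The missing one is at (205,196), about 57 mm and 54 mm from its neighbours, with its top at 94 mm, so it sits on the floor. The arm is clear of everything.

```bash
python3 -c "
from workcell import r
print(r.sign_off())"
```

```text
the job is handed in; nothing more can be done
None
```

The missing 84 mm jar stands upright on the tray floor between the second and third jars, about 57 mm and 54 mm from their axes by camera, and the job is handed in; sign-off returned no verdict.

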